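# Tip a routing blank into its fixture and flip the clamp over it

### The job

The plywood panel standing on its long edge on the fixture board has to be loaded for routing: with the fingertips, push it over so that it falls flat towards the aluminium stop strip, push it along until its edge is flush against the strip, and then push the clamp arm over so that its pad comes down on the panel. Only push: do not grip or lift anything, and leave the other things on the board and table where they are.

Things in the scene. Friction and masses are not known exactly. Their poses are not given: they have to be found in the camera images.
- fixture: Fixed fixture: plywood base board 240 x 330 x 15 mm, top at z = 0.015. Origin on the table; the board spans x -140 to 100 mm, y -165 to 165 mm from it. +x points away from the robot, from the standing blank to the stop strip; y along the strip. Three small bystanders stand on the board near y = -137 or 137 mm.
- blank: The blank: pale plywood panel 18 x 150 mm, 100 mm high, about 0.19 kg, standing free on its long edge on the board, 130 to 145 mm short of the strip, roughly parallel to it. Origin: middle of the edge it stands on; z up the panel, y along its width, x through it, towards the strip. A light push high on its face tips it; it then falls flat some 10 to 40 mm short of the strip, top edge foremost.
- blank_center (a point): Centre of the blank panel.
- blank_foot (a point): Middle of the edge on which the blank stands at the start (mid-thickness); afterwards the edge facing the robot.
- blank_top_left (a point): Point on the blank's top edge, mid-thickness, 70 mm towards its +y from the middle.
- blank_top_right (a point): Point on the blank's top edge, mid-thickness, 70 mm towards its -y from the middle.
- stop_face (a point): Middle of the near face (fixture x = 50 mm) of the aluminium stop strip that the blank goes against; strip 200 mm long, 12 mm thick, 15 mm high above the board.
- clamp_hinge (a point): Hinge axis of the clamp arm, at fixture x 72 mm, y 0, 51 mm above the table; the axis runs along fixture y. Behind the strip's middle two steel cheeks, 46 mm high above the board, fixture x 62 to 88 mm, y within 22 mm, carry it.
- clamp_end (a point): Free end of the clamp arm, 90 mm from the hinge. Arm: steel bar 12 mm thick, 24 mm wide, with a black end sleeve 16 mm thick, 28 mm wide. A 22 mm rubber pad, 60 mm from the hinge, sticks out 18 mm from the bar's centre line on the side towards the blank.
- clamp (a joint): Clamp arm angle, rad: 0 upright, negative leaning away from the blank (start -0.35 to -0.05, stop -0.40), growing as it swings over towards blank and robot; about 1.57 with its pad resting on the blank, at most 1.75. Light friction holds it near upright; from about 0.5 rad it falls the rest by itself. Moving it takes about 1 N at its end.
- offcut: Bystander: small plywood offcut standing upright, 18 x 36 x 70 mm high, on the base board beside the blank; origin at the centre of its underside.
- collet_nut: Bystander: steel collet nut, 38 mm across, 30 mm high, on the base board beside the blank; origin at the centre of its underside.
- sanding_block: Bystander: cork sanding block, 60 x 32 x 28 mm high, on the base board beside the blank; origin at the centre of its underside.
- tape_roll: Bystander: roll of masking tape lying flat, 100 mm across, 24 mm high, on the table to one side; origin at the centre of its underside.
- glue_bottle: Bystander: white glue bottle, 56 mm across, 150 mm tall, on the table to one side; origin at the centre of its underside.
- wrench: Bystander: steel wrench lying flat, 170 mm long, on the table to one side; origin near the middle of its length, at its underside.
- brush: Bystander: bench brush lying flat, 190 mm long, on the table to one side; origin near the middle of its length, at its underside.
Mind the look-alikes: they are no part of the job. There is more than one size of the blank; the job needs the largest.

How it is judged (in metres and radians):
On the way, in this order (a step that is already met when the one before it is completed fails the run):
1. the blank lies flat on the board with the clamp arm still up (angle between blank's own z axis and vertical between 1.48 and 1.66 rad and height (world z) of blank_center below 0.029 m and value of joint clamp below 0.6 rad), for 0.2 s.
2. the clamp arm is down on the blank, which lies flush against the strip (angle between blank's own z axis and vertical between 1.48 and 1.66 rad and height (world z) of blank_center below 0.029 m and x of each of blank_top_left, blank_top_right in the frame of fixture above 0.045 m and value of joint clamp between 1.52 and 1.64 rad), for 0.2 s.
At the end, for the whole second after the job is handed in: The blank lies flat on the base board, the edge that was its top flush against the stop strip (both ends within 5 mm), with the clamp arm swung over and resting on it (joint 1.52 to 1.64 rad), all at rest (all of step 2 and linear speed of blank below 0.02 m/s and velocity of joint clamp below 0.05 rad/s); the robot touches nothing.
It fails at once if the blank is lifted: its foot edge comes more than 25 mm above the base board (height (world z) of blank_foot above 0.04 m).
It fails at once if the blank is lifted: its centre comes more than 65 mm above the base board (height (world z) of blank_center above 0.08 m).
It fails at once if the clamp arm is brought over (past 1.2 rad) while the blank is not against the strip (either end more than 10 mm away) (value of joint clamp above 1.2 rad and x of any of blank_top_left, blank_top_right in the frame of fixture below 0.04 m).
It fails at once if another thing on the board or table is shoved more than 25 mm or knocked over (distance of any of offcut, collet_nut, sanding_block, tape_roll, glue_bottle, wrench, brush from where it was at the start of the episode above 0.025 m or angle between any of offcut, glue_bottle, collet_nut's own z axis and vertical above 0.5 rad).
It also fails if it takes over 50 s, if anything falls off the work surface, if the arm or the gripper's body presses on something with over 40 N, if the wrist force passes 120 N, or if a joint passes its speed limit or range.

### The arm

A 6-joint arm with a two-finger parallel gripper is mounted at the origin on the work surface. World frame = base frame: x ahead of the robot, y to its left, z up, the work surface at z = 0. Lengths are in mm, angles in rad, forces in N, time in s.
With the tool pointing down it reaches from about 300 to 775 mm from the base axis. Payload 14.6 kg.
Tool frame: the origin (TCP) lies at the very end of the fingers, on their centre line; the grasp point (between the pads) lies 19 mm behind it; z points along the fingers, y is the line along which they close (so a half turn about z gives the same grasp; the last joint's range is limited). The gripper opens to 94 mm and grips with 3 to 60 N. Pads are 16 mm wide; open, the fingers measure 119 mm over their backs; the gripper's body (75 mm by 177 mm) begins 78 mm behind the grasp point.
Start: joints at [1.063, 0.3, 1.521, -0, 1.321, -0.067], TCP at [234.661, 497.417, 205.446] pointing down, gripper open.
Joint ranges: [-3.03, 3.03], [-0.79, 2.21], [0.23, 2.52], [-1.04, 4.18], [0, 3.07], [-2.55, 2.55]. Speed limits (rad/s): [2.22, 2.22, 2.57, 3.14, 3.14, 3.14].

### API

Orientations are given as [roll, pitch, yaw] about the fixed x, y, z axes, in that order (R = Rz(yaw) Ry(pitch) Rx(roll)).
In Python, from cell import manip, camera, get_calibration gives the robot as it stands. The module is installed in compiled form; this text tells all that it offers.
- The arm moves only by the tool jog_arm, never from a script. Its argument "plan" is one flat list of numbers, 6 for each row, row after row: the shift along the world's x, y, z in m, then the turn, a rotation vector about the world's x, y, z in degrees. A call has 1 to 20 rows; each row is the pose to reach, as a shift and turn from the pose commanded when the call began; what a row does not reach only later rows make up. A row lasts 1/10 s, in which the tool goes at most 50 mm and 8.59 degrees, less where a joint would pass 70% of its speed; a pose out of reach is approached as far as the arm can. A call with a gripper value outside its range is refused whole. "claw" is the finger opening in m, from 0 to 0.094, set as the call begins (left out, the last holds). The fingers move at their own pace and stop on an object; "force" is the grip in N (left out, the last holds). Time passes only in rows, so rows that repeat a pose let the fingers close. It gives the time, the measured TCP pose, the force, the opening and the grip force at its end, in the units of the state.
- manip.read_state(): the state, without advancing time (a new reading comes with each control period).
- camera(name): name is "scene" or "side" or "wrist"; returns (picture, depth): 384x512x3 uint8, red, green, blue; 384x512 float32, mm along the optical axis (not along the pixel's ray), 0 where there is no reading.
- get_calibration(name): a dict with "fx", "fy", "cx", "cy" (pixels), "k1" (the pictures are not rectified: a ray, as slopes to the right and down, at radius r is drawn at 1 + k1 r^2 times it, then the intrinsics apply), "origin" and "attitude" of the camera in the world. Camera axes: x right, y down, z forward; pixel columns grow to the right and rows downward; lengths in mm; the calibration is good to about 2 mm. A picture is of the moment at which its call begins: read the wrist's pose just before it. get_calibration takes no time and is no camera call; for the wrist camera it gives the pose at the moment of the call.
- manip.sign_off(): hands the job in; it is judged then, once.
The state is a dict: "clock": time; "joints": joint angles; "qd": joint speeds; "effort": joint torques, N m; "eef_pos": TCP position; "eef_rot": TCP orientation; "wrist_force": force on the tool from outside, world axes, zero at the start; "moment": the same for the moment, N m; "finger_gap": finger opening in mm; "finger_force": force on a finger pad.
Only numpy, scipy, OpenCV 4.12 (cv2) and the standard library are available. Lean on these libraries where they do the work, as an engineer would, in place of code of your own. Each camera call takes 0.05 s, during which the arm holds its last target. There are 200 camera calls.

## Working session

There is one attempt and no reset: what is moved stays moved. The work goes in short steps, Python scripts to look and compute and a tool call to move; the robot and the scene stay as the last step left them, time stands still between calls to the robot, and variables do not carry over. Pictures are saved under pics/ and viewed, at most 10 in all, crops included, and the job is handed in when it is done.

Besides the shell and the picture viewer there is one more tool, called as name(argument=value, ...), one argument or row to a line, values as JSON. jog_arm: Moves the arm, as the interface text tells. Its arguments: {"type":"object","properties":{"plan":{"type":"array"},"claw":{"type":"number"},"force":{"type":"number"}},"required":["plan"]}

```bash
mkdir -p pics
cat > h.py <<'E'
import numpy as np, cv2
from cell import manip, camera, get_calibration
from scipy.spatial.transform import Rotation as R
def cal(n):
    c=get_calibration(n); K=np.array([[c['fx'],0,c['cx']],[0,c['fy'],c['cy']],[0,0,1.]])
    return c,K
def snap(n,f):
    p,d=camera(n); cv2.imwrite(f'pics/{f}.png',p[:,:,::-1]); np.save(f'pics/{f}.npy',d); return p,d
def att(c):
    a=np.array(c['attitude'],float)
    return a if a.shape==(3,3) else R.from_euler('xyz',a).as_matrix()
def rays(n,uv):
    c,K=cal(n); uv=np.array(uv,float).reshape(-1,2)
    q=np.c_[(uv[:,0]-c['cx'])/c['fx'],(uv[:,1]-c['cy'])/c['fy']]
    s=q.copy()
    for _ in range(20): s=q/(1+c['k1']*(s**2).sum(1,keepdims=True))
    return np.array(c['origin'],float), np.c_[s,np.ones(len(s))]@att(c).T
def onplane(n,uv,z):
    o,d=rays(n,uv); return o+d*((z-o[2])/d[:,2])[:,None]
def withdepth(n,uv,dep):
    o,d=rays(n,uv); return o+d*np.array(dep).reshape(-1,1)
E
python3 - <<'E'
from h import *
for n in('scene','side'):
    snap(n,n+'0'); print(get_calibration(n))
a=cv2.imread('pics/scene0.png');cv2.imwrite('pics/s0.png',a)
print(manip.read_state())
E
```

```text
{'fx': 365.4278045126057, 'fy': 365.4278045126057, 'cx': 253.7905039985478, 'cy': 184.78656490253894, 'k1': -0.04617486610839834, 'origin': array([1233.62372758,  196.07591558,  685.48069879]), 'attitude': array([-2.20496365,  0.00735512,  1.81360735])}
{'fx': 355.6259296773442, 'fy': 355.6259296773442, 'cx': 258.06205276292513, 'cy': 187.36756029090347, 'k1': -0.030644021696706502, 'origin': array([ 175.53287282, -769.08948578,  970.44112891]), 'attitude': array([-2.36454535,  0.02006282, -0.3758045 ])}
{'clock': 0.1, 'joints': array([ 1.06341222e+00,  3.00418037e-01,  1.52151001e+00,  2.41476467e-07,
        1.32069569e+00, -6.66095499e-02]), 'qd': array([-0.00078073, -0.00194881, -0.00184158, -0.00041966, -0.00096639,
       -0.00051659]), 'effort': array([-1.03635586e-03, -5.32646120e+01, -3.53280616e+01,  7.08185602e-02,
        2.34818982e-02, -7.07554045e-05]), 'eef_pos': array([234.54679485, 497.22577868, 204.94549877]), 'eef_rot': array([-3.14056387e+00, -6.88626559e-05,  2.70081801e+00]), 'wrist_force': array([ 0.31009286, -1.22280062, -0.16790215]), 'moment': array([-0.02069368,  0.00082263, -0.03908671]), 'finger_force': 0.0, 'finger_gap': 94.0937426760712}
```

View pics/scene0.png

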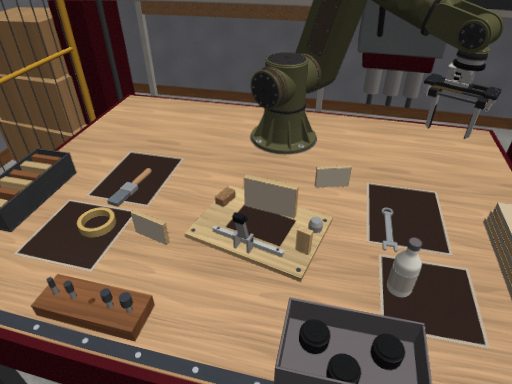

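View pics/side0.png

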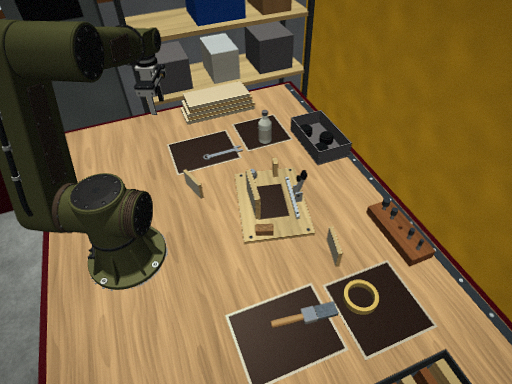

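The board is centred near scene (262,235), with the blank standing at (270,197) and the clamp upright at (240,228). The collet nut (315,225), offcut (304,241) and cork block (226,196) are on the board. Two smaller look-alike panels stand off the board. I'll measure using the depth.

Run:
```python
from h import *
vv,uu=np.mgrid[0:384,0:512]; uv=np.c_[uu.ravel(),vv.ravel()]
def cloud(n):
    d=np.load(f'pics/{n}0.npy').ravel(); P=withdepth(n,uv,d); P[d==0]=1e6; return P.reshape(384,512,3)
Ps=cloud('scene');Pd=cloud('side')
for n,P,u0,u1,v0,v1 in(('scene',Ps,180,340,160,275),('side',Pd,230,318,160,245)):
    W=P[v0:v1,u0:u1].reshape(-1,3)
    t=W[(abs(W[:,2])<4)]; print(n,'table z',np.median(t[:,2]))
    b=W[abs(W[:,2]-15)<5]; m=np.zeros((400,600),np.uint8)
    # board rect, 1mm grid
    ij=np.round(np.c_[b[:,1]+300,b[:,0]-300]).astype(int); ok=(ij[:,0]>=0)&(ij[:,0]<600)&(ij[:,1]>=0)&(ij[:,1]<400); ij=ij[ok]
    m[ij[:,1],ij[:,0]]=255; m=cv2.morphologyEx(m,cv2.MORPH_CLOSE,np.ones((13,13)));m=cv2.morphologyEx(m,cv2.MORPH_OPEN,np.ones((9,9)))
    c=max(cv2.findContours(m,0,2)[0],key=cv2.contourArea); r=cv2.minAreaRect(c); bp=cv2.boxPoints(r)
    print('board size',r[1],r[2],'corners(x,y)',(bp[:,::-1]+[300,-300]).round(1).tolist(),'ctr',r[0][1]+300,r[0][0]-300)
    T=W[(W[:,2]>100)&(W[:,2]<125)]; print('hi pts',len(T),T.min(0),T.max(0))
    T=W[(W[:,2]>40)&(W[:,2]<135)]; 
    k=np.unique(np.round(T/[10,10,20]).astype(int),axis=0,return_counts=True)
    # top view coloured by height
    H=np.zeros((400,600),np.float32); a=W[(W[:,2]>-5)&(W[:,2]<150)]; a=a[a[:,2].argsort()]
    i=np.round(a[:,0]-300).astype(int);j=np.round(a[:,1]+300).astype(int);o=(i>=0)&(i<400)&(j>=0)&(j<600)
    H[i[o],j[o]]=a[o,2]+20
    H=cv2.dilate(H,np.ones((3,3)))
    cv2.imwrite(f'pics/top_{n}.png',cv2.applyColorMap((H*1.5).clip(0,255).astype(np.uint8),cv2.COLORMAP_JET))
A=cv2.imread('pics/top_scene.png');B=cv2.imread('pics/top_side.png')
C=np.hstack([A[:,100:500],B[:,100:500]]); cv2.imwrite('pics/top.png',C)
```

```text
scene table z -0.1500422958835088
board size (331.68084716796875, 243.6436004638672) 13.258871078491211 corners(x,y) [[601.9, -158.9], [364.8, -103.0], [440.9, 219.9], [678.0, 164.0]] ctr 521.4103088378906 30.5096435546875
hi pts 535 [437.6700724  -29.90921536 100.04731761] [639.71673394 117.99075771 124.93016926]
side table z 0.210365648405741
board size (332.7109069824219, 240.5707244873047) 13.526394844055176 corners(x,y) [[601.1, -160.7], [367.2, -104.4], [445.1, 219.0], [679.0, 162.8]] ctr 523.100341796875 29.16217041015625
hi pts 257 [438.43448678 -33.04766997 100.9680718 ] [634.31606298 119.22713508 124.59236821]
```

View pics/top.png

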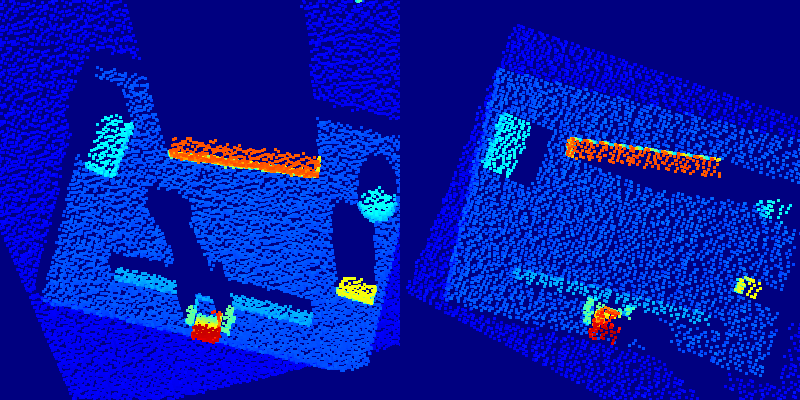

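Fixture axes from both views: yaw about -13.4°, origin about (542,25). Next I'll get the blank's exact top rectangle.

Run:
```python
from h import *
vv,uu=np.mgrid[0:384,0:512]; uv=np.c_[uu.ravel(),vv.ravel()]
Fx=np.array([np.cos(-.234),np.sin(-.234)]);Fy=np.array([-Fx[1],Fx[0]]);O=np.array([541.7,25.2])
A=[]
for n in('scene','side'):
    d=np.load(f'pics/{n}0.npy').ravel(); P=withdepth(n,uv,d)[d>0]
    f=np.c_[(P[:,:2]-O)@Fx,(P[:,:2]-O)@Fy,P[:,2]]
    k=(abs(f[:,1])<100)&(f[:,0]>-130)&(f[:,0]<-30)&(f[:,2]>25)&(f[:,2]<122); q=f[k]; w=P[k]
    c=np.polyfit(q[:,1],q[:,0],1); print(n,len(q),'y',q[:,1].min(),q[:,1].max(),'zmax',q[:,2].max(),'line',c,'deg',np.degrees(np.arctan(c[0])),'spread',np.percentile(q[:,0]-np.polyval(c,q[:,1]),[2,50,98]))
    t=q[q[:,2]>112]; r=cv2.minAreaRect(t[:,:2].astype(np.float32)); print(' top rect fixture',r)
    k=(abs(f[:,1])<16)&(f[:,0]>40)&(f[:,0]<140)&(f[:,2]>65)&(f[:,2]<180);q=f[k]
    c=np.polyfit(q[:,2],q[:,0],1);print(' arm x vs z',c,'atz141',np.polyval(c,141),q.min(0),q.max(0))
    k=(abs(f[:,1])<100)&(abs(f[:,1])>30)&(f[:,0]>30)&(f[:,0]<80)&(f[:,2]>26)&(f[:,2]<36);q=f[k];print(' strip x',np.percentile(q[:,0],[2,50,98]),'y',q[:,1].min(),q[:,1].max())
```

```text
scene 1600 y -76.00885238026486 73.81048389191788 zmax 117.40320964818068 line [ -0.0993645 -81.1461442] deg -5.67454012553137 spread [-13.96165574   1.10053532   4.00685984]
 top rect fixture ((-87.86349487304688, -1.2378158569335938), (23.503253936767578, 148.84548950195312), 5.116612911224365)
 arm x vs z [ 0.21730251 64.97241358] atz141 95.61206755812535 [ 70.08159365 -11.85896309  66.25659267] [100.91158179  15.42775679 140.27738756]
 strip x [48.62024078 56.02167445 61.66840915] y -98.99904674987553 99.8047665895171
side 394 y -79.4543743345166 75.64785923875623 zmax 119.40138484779277 line [ -0.11327458 -89.69628466] deg -6.462608204831779 spread [-7.09735999 -1.65078906 11.95380652]
 top rect fixture ((-86.10234832763672, -2.011138916015625), (18.016786575317383, 154.8648223876953), 5.145366191864014)
 arm x vs z [ 0.23823899 56.59005483] atz141 90.18175189322747 [ 68.28937805 -14.13613114  65.07746484] [101.57706067  13.92700169 141.51483093]
 strip x [50.61303433 56.37294334 62.42074168] y -99.14534068168511 99.73959726744154
```

jog_arm(
  plan=[0.015,-0.037,0,0,0,2,0.044,-0.11,0,0,0,6,0.073,-0.184,0,0,0,9,0.102,-0.258,0,0,0,12,0.131,-0.331,0,0,0,15,0.16,-0.405,0,0,0,17,0.175,-0.442,0,0,0,17.2,0.175,-0.442,-0.03,0,0,17.2,0.175,-0.442,-0.07,0,0,17.2,0.175,-0.442,-0.105,0,0,17.2,0.175,-0.442,-0.105,0,0,17.2,0.175,-0.442,-0.105,0,0,17.2,0.175,-0.442,-0.105,0,0,17.2],
)

```text
clock: 1.4
eef_pos: [409.6, 55.7, 100.9]
eef_rot: [3.142, -0.001, 3.0]
wrist_force: [-0.3, 0.3, 0.4]
finger_gap: 93.8
finger_force: 0.0
```

jog_arm(
  plan=[0.01,-0.0014,0,0,0,0,0.02,-0.0028,0,0,0,0,0.025,-0.0035,0,0,0,0,0.028,-0.0039,0,0,0,0,0.031,-0.0043,0,0,0,0,0.034,-0.0047,0,0,0,0,0.037,-0.0051,0,0,0,0,0.04,-0.0056,0,0,0,0,0.043,-0.006,0,0,0,0,0.045,-0.0063,0,0,0,0,0.047,-0.0066,0,0,0,0,0.047,-0.0066,0,0,0,0,0.047,-0.0066,0,0,0,0,0.047,-0.0066,0,0,0,0],
)

```text
clock: 2.8
eef_pos: [456.6, 48.8, 100.4]
eef_rot: [3.142, -0.0, 3.001]
wrist_force: [-0.2, 0.1, 0.1]
finger_gap: 93.9
finger_force: 0.0
```

Run:
```python
from h import *
for n in('side',):
    p,d=snap(n,n+'1'); cv2.imwrite('pics/c1.png',cv2.resize(p[150:260,200:340,::-1],None,fx=4,fy=4))
```

```text
(no output)
```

View pics/c1.png

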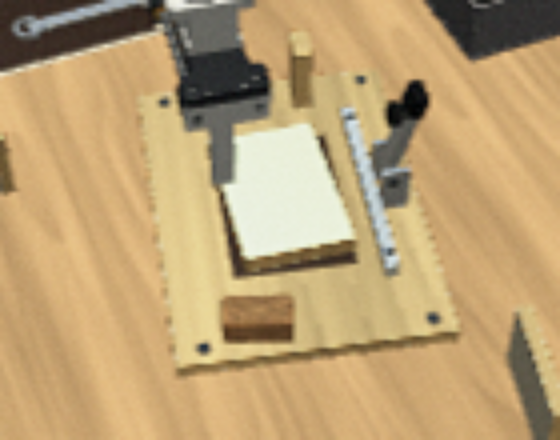

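The blank lies flat (crop, around (290,195)), short of the strip, with the clamp arm still up. Now I'll measure its edges in fixture axes.

```bash
cat >> h.py <<'E'
Fx=np.array([np.cos(-.234),np.sin(-.234)]);Fy=np.array([-Fx[1],Fx[0]]);O=np.array([541.7,25.2])
def fix(n):
    p,d=camera(n); vv,uu=np.mgrid[0:384,0:512]; uv=np.c_[uu.ravel(),vv.ravel()]; d=d.ravel()
    P=withdepth(n,uv,d)[d>0]; return np.c_[(P[:,:2]-O)@Fx,(P[:,:2]-O)@Fy,P[:,2]]
def blank(n):
    f=fix(n); q=f[(abs(f[:,1])<95)&(f[:,0]<48)&(f[:,0]>-120)&(abs(f[:,2]-33)<5)]
    for y in(-60,-30,0,30,60):
        s=q[abs(q[:,1]-y)<8,0]; print(n,y,len(s),np.percentile(s,[1,99]).round(1) if len(s) else '')
E
python3 - <<'E'
from h import *
blank('scene');blank('side')
E
```

```text
scene -60 92 [-71.3  31. ]
scene -30 104 [-71.5   8.9]
scene 0 153 [-77.4  23. ]
scene 30 162 [-78.3  20.9]
scene 60 169 [-81.9  18.4]
side -60 109 [-69.1  30.9]
side -30 93 [-72.4  26.8]
side 0 88 [-75.1  24.4]
side 30 67 [-61.2  20.6]
side 60 65 [-66.1  18.3]
```

jog_arm(
  plan=[-0.01,0,0,0,0,0,-0.0205,0.0005,0,0,0,-3,-0.0205,0.0005,-0.02,0,0,-5.4,-0.0205,0.0005,-0.05,0,0,-5.4,-0.0205,0.0005,-0.07,0,0,-5.4,-0.0205,0.0005,-0.077,0,0,-5.4,-0.0205,0.0005,-0.077,0,0,-5.4,-0.0205,0.0005,-0.077,0,0,-5.4,-0.0157,-0.0007,-0.077,0,0,-5.4,-0.0108,-0.0018,-0.077,0,0,-5.4,-0.0059,-0.003,-0.077,0,0,-5.4,-0.001,-0.0041,-0.077,0,0,-5.4,0.0038,-0.0053,-0.077,0,0,-5.4,0.0087,-0.0065,-0.077,0,0,-5.4,0.0136,-0.0076,-0.077,0,0,-5.4,0.0175,-0.0085,-0.077,0,0,-5.4,0.0214,-0.0095,-0.077,0,0,-5.4,0.0233,-0.01,-0.077,0,0,-5.4,0.0233,-0.01,-0.077,0,0,-5.4,0.0233,-0.01,-0.077,0,0,-5.4],
)

```text
clock: 4.95
eef_pos: [480.0, 38.8, 23.4]
eef_rot: [3.142, 0.0, 2.907]
wrist_force: [0.4, 0.2, 0.2]
finger_gap: 94.0
finger_force: 0.0
```

Run:
```python
from h import *
blank('scene');blank('side');s=manip.read_state();e=s['eef_pos'][:2]-O;print(e@Fx,e@Fy,s['wrist_force'])
```

```text
scene -60 103 [-56.1  46.7]
scene -30 74 [-53.7  20.1]
scene 0 148 [-53.7  40.6]
scene 30 164 [-52.1  46.2]
scene 60 185 [-65.1  47. ]
side -60 106 [-66.2  46.8]
side -30 89 [-44.5  46.4]
side 0 69 [-40.2  45.6]
side 30 47 [-6.2 47.2]
side 60 45 [-6.1 47. ]
-63.20551697281942 -1.0497036215362776 [-0.63355009 -0.18154369  0.04853042]
```

Nearly there. I'll creep forward and watch the force for contact with the strip.

jog_arm(
  plan=[0.001,-0.0002,0,0,0,0,0.002,-0.0005,0,0,0,0,0.003,-0.0007,0,0,0,0,0.003,-0.0007,0,0,0,0,0.003,-0.0007,0,0,0,0],
)

```text
clock: 5.55
eef_pos: [482.6, 38.1, 23.4]
eef_rot: [-3.141, -0.001, 2.907]
wrist_force: [-4.4, 0.9, 4.1]
finger_gap: 93.8
finger_force: 2.6
```

jog_arm(
  plan=[0.001,-0.0002,0,0,0,0,0.002,-0.0005,0,0,0,0,0.002,-0.0005,0,0,0,0,0.002,-0.0005,0,0,0,0],
)

```text
clock: 5.95
eef_pos: [482.8, 38.1, 23.3]
eef_rot: [-3.141, -0.005, 2.907]
wrist_force: [-19.6, 4.3, 15.3]
finger_gap: 93.9
finger_force: 9.9
```

It's against the strip with about 20 N on it. Now I'll back off, raise, close the fingers and check.

jog_arm(
  plan=[-0.01,0.0023,0,0,0,0,-0.03,0.007,0,0,0,0,-0.03,0.007,0.02,0,0,0,-0.03,0.007,0.05,0,0,0,-0.03,0.007,0.09,0,0,0,-0.03,0.007,0.13,0,0,0,-0.03,0.007,0.17,0,0,0,-0.03,0.007,0.2,0,0,0,-0.03,0.007,0.21,0,0,0,-0.03,0.007,0.21,0,0,0],
  claw=0,
)

```text
clock: 6.95
eef_pos: [455.4, 44.6, 234.0]
eef_rot: [3.141, 0.002, 2.907]
wrist_force: [-0.3, 0.8, -0.8]
finger_gap: 17.4
finger_force: 0.0
```

Run:
```python
from h import *
for n in('scene','side'):
    f=fix(n)
    # same-height edges: foot side edge + strip near face in the same reading
    for y in(-65,-45,45,65):
        k=(abs(f[:,1]-y)<9); b=f[k&(f[:,0]>-100)&(f[:,0]<46)&(abs(f[:,2]-33)<5),0]; g=f[k&(f[:,0]>20)&(f[:,0]<50)&(f[:,2]<25)]
        print(n,y,'foot edge',np.percentile(b,1).round(1),'low pts in gap',len(g))
p,d=snap('scene','scene2'); cv2.imwrite('pics/c2.png',cv2.resize(p[170:280,180:340,::-1],None,fx=5,fy=5))
```

```text
scene -65 foot edge -50.2 low pts in gap 0
scene -45 foot edge -51.0 low pts in gap 0
scene 45 foot edge -49.8 low pts in gap 0
scene 65 foot edge -49.8 low pts in gap 4
side -65 foot edge -49.4 low pts in gap 5
side -45 foot edge -47.6 low pts in gap 0
side 45 foot edge -47.1 low pts in gap 0
side 65 foot edge -47.7 low pts in gap 0
```

View pics/c2.png

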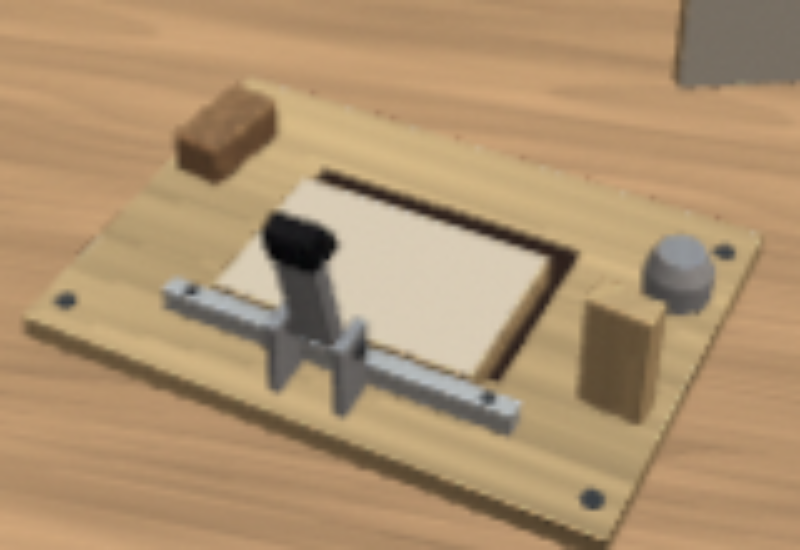

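The blank is flush along the strip, with its foot edge at x of about -50 and no gap, and the bystanders are untouched. Now over the top to behind the clamp arm.

jog_arm(
  plan=[0.018,-0.004,0,0,0,0,0.054,-0.0125,0,0,0,0,0.09,-0.021,0,0,0,0,0.126,-0.029,0,0,0,0,0.162,-0.0375,0,0,0,0,0.198,-0.046,0,0,0,0,0.2175,-0.0505,0,0,0,0,0.2175,-0.0505,-0.02,0,0,0,0.2175,-0.0505,-0.055,0,0,0,0.2175,-0.0505,-0.09,0,0,0,0.2175,-0.0505,-0.118,0,0,0,0.2175,-0.0505,-0.118,0,0,0,0.2175,-0.0505,-0.118,0,0,0],
)

```text
clock: 8.4
eef_pos: [672.3, -5.9, 115.1]
eef_rot: [-3.141, -0.001, 2.907]
wrist_force: [0.5, -0.1, 0.5]
finger_gap: 0.1
finger_force: 0.0
```

jog_arm(
  plan=[-0.01,0.0023,0,0,0,0,-0.02,0.0046,0,0,0,0,-0.026,0.006,0,0,0,0,-0.032,0.0075,0,0,0,0,-0.038,0.009,0,0,0,0,-0.044,0.0105,0,0,0,0,-0.05,0.012,0,0,0,0,-0.056,0.0135,0,0,0,0,-0.062,0.0145,0,0,0,0,-0.067,0.016,0,0,0,0,-0.072,0.017,0,0,0,0,-0.077,0.018,0,0,0,0,-0.082,0.0195,0,0,0,0,-0.087,0.0205,0,0,0,0,-0.092,0.022,0,0,0,0,-0.092,0.022,0,0,0,0,-0.092,0.022,0,0,0,0,-0.092,0.022,0,0,0,0],
)

```text
clock: 10.2
eef_pos: [580.6, 16.1, 115.5]
eef_rot: [3.142, 0.0, 2.907]
wrist_force: [0.6, 0.0, 0.6]
finger_gap: 0.3
finger_force: 0.0
```

Run:
```python
from h import *
p,d=snap('side','side3'); cv2.imwrite('pics/c3.png',cv2.resize(p[130:260,200:350,::-1],None,fx=4,fy=4))
```

```text
(no output)
```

View pics/c3.png

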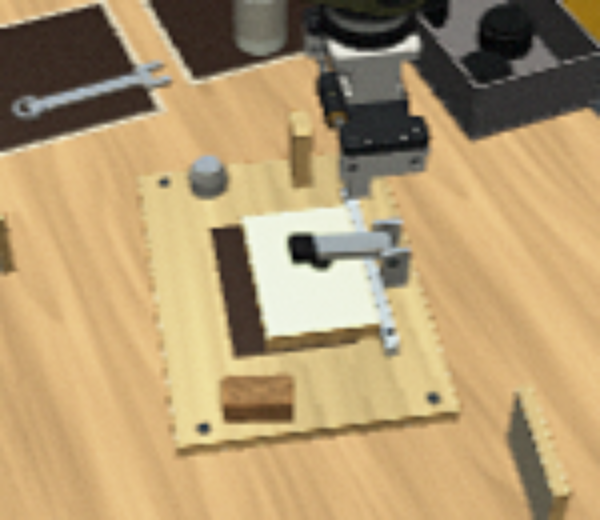

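The clamp arm is down on the panel (crop, (340,245)) and the panel is still against the strip. I'll raise clear, verify and hand in.

jog_arm(
  plan=[0,0,0.02,0,0,0,0,0,0.06,0,0,0,0,0,0.1,0,0,0,0,0,0.12,0,0,0,0,0,0.12,0,0,0,0,0,0.12,0,0,0],
)

```text
clock: 10.85
eef_pos: [580.4, 16.1, 234.8]
eef_rot: [-3.141, -0.0, 2.907]
wrist_force: [-0.6, -0.5, -0.4]
finger_gap: 0.5
finger_force: 0.0
```

Run:
```python
from h import *
f=fix('side'); a=f[(abs(f[:,1])<10)&(f[:,0]>-8)&(f[:,0]<45)&(f[:,2]>45)&(f[:,2]<90)]
print('arm top z slope,mid',np.polyfit(a[:,0],a[:,2],1),np.median(a[:,2]))
flush=True
for y in(-65,-45,45,65):
    b=f[(abs(f[:,1]-y)<9)&(f[:,0]>-100)&(f[:,0]<46)&(abs(f[:,2]-33)<5),0]; e=np.percentile(b,1); print(y,e); flush&=e>-53
if flush and 50<np.median(a[:,2])<63: print(manip.sign_off())
```

```text
arm top z slope,mid [-5.53958717e-02  5.75347324e+01] 57.17962268629856
-65 -48.67637081873083
-45 -47.98701110283016
45 -48.037390601019254
65 -48.6452108317651
the job is handed in; nothing more can be done
None
```

The panel was tipped flat and pushed flush against the strip, the clamp arm is down on it, and the job was handed in at about 11 s with the arm clear; the sign-off gave no verdict.

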